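Clamp the chrome pipe in the ratchet yoke vice

TASK

The ratchet on the bench pipe vice is set to loosen: flip its thumb lever over to tighten, then swing the handle back and forth until the jaw comes down and holds the loose chrome pipe firmly, as felt at the handle, without crushing the pipe. Leave the lever on tighten, the pipe in its bed and the handle released, and do not disturb the other goods on the counter.

Things in the scene. Friction and masses are not known exactly. Their poses are not given: they have to be found in the camera images.
- vice: Grey yoke pipe vice fixed to the counter. Origin at the centre of the underside of its base (130 x 170 mm along x, y), z up. Two columns at y = +-66 mm carry a bridge (50 x 156 mm) with its top at z = 145 mm. A V bed under the bridge holds the pipe.
- bed (a point): Axis point of the V bed, 60 mm above the vice's underside: the lying pipe's centre line passes here along the vice's x axis.
- axis (a point): Point on the upright axis of ratchet wheel and handle, at the grip's height (170 mm). Wheel: 20 teeth, 18 degrees each, under the head plate. It drives the jaw spindle: turning clockwise seen from above lowers the jaw 3.8 mm per rad, anticlockwise lifts it. The spindle is self-locking and stays where it is left.
- handle (a joint): Angle (rad) of the handle about that axis, positive clockwise from above, stops at +-0.55; at q it points along (-sin q, -cos q) in the vice's x, y. Lever on tighten: swinging clockwise drives the jaw down, swinging back clicks over the teeth (0.3 N m); up to one tooth (0.31 rad) of each stroke is lost as play. Lever on loosen: the other way round.
- grip (a point): Middle of the handle's round black rubber grip, 22 mm thick, 105 to 210 mm from the axis; this point is 155 mm from it, 170 mm above the counter. x points outward along the handle, z up. Only low goods (under 60 mm) lie below.
- grip_end (a point): Outer end of the grip, 210 mm from the axis. Torque about the axis in the clockwise swing on tighten: 1.1 N m (7 N at the middle of the grip) while the jaw travels, then rising 1.5 N m per rad on the pipe; firm 1.5 to 2.1, crushed at 2.25. Read at rest after a small slow step: free 0.7 to 1.0, firm 1.2 to 1.6 N m (8 to 10 N), crushed near 1.8; after a quick swing 0.3 lower.
- selector (a joint): Thumb lever that sets the pawl's direction, on top of the ratchet head: angle (rad) relative to the handle, positive clockwise from above. -0.45 (stop) is loosen, where it starts; +0.45 (stop) is tighten; it counts as flipped beyond +0.2. Friction keeps it where it is left; about 4 to 5 N at its tab moves it.
- lever_pivot (a point): Pivot of the thumb lever on the handle, 46 mm from the upright axis. The lever points from here back towards that axis. The plate it slides over is 174 mm above the counter.
- tab (a point): Upright round tab on the thumb lever's end, 12 mm thick, its top 200 mm above the counter; this point is 8 mm below the top, 30 mm from the pivot. It travels 26 mm across the head between the stops. Looking outward along the handle it stands right of the middle on loosen, left (the +y side of point grip) on tighten.
- jaw: Upper jaw under the bridge, a steel shoe with a black rubber sole 50 x 36 mm that presses on the pipe from above; slides vertically only. Origin at the centre of its sole. It starts 3 to 7 mm above the pipe.
- pipe: Loose chrome tube, 32 mm in diameter, 260 mm long, 0.35 kg, lying in the V bed and free to slide along it. Origin at its centre, x along the tube; the tube's top is 76 mm above the counter.
- elbow: Small brass elbow fitting, 28 mm thick, lying on the counter under the handle's sweep. Not to be disturbed.
- reel: White ring of sealing tape, 48 mm across, 18 mm high. Not to be disturbed.
- ballvalve: Brass ball valve with steel lever, 52 mm high. Not to be disturbed.
- cartridge: Upright sealant cartridge, 48 mm across, 255 mm high. Not to be disturbed.
- driver: Screwdriver lying on the counter. Not to be disturbed.
- jar: Jar, 64 mm across, 70 mm high. Not to be disturbed.

How it is judged (in metres and radians):
On the way, in this order (a step that is already met when the one before it is completed fails the run):
1. the thumb lever is flipped over to tighten (value of joint selector above 0.2 rad), for 0.2 s.
2. the jaw holds the pipe firmly (more than 80 N) (contact force between jaw and pipe above 80 N), for 0.2 s.
At the end, for the whole second after the job is handed in: The thumb lever is on tighten (beyond +0.2 rad); the jaw presses on the pipe with 80 to 300 N; the pipe lies in its V bed (centre 55 to 63 mm above the vice's underside, within 0.1 rad of the vice's x axis); pipe and handle are at rest (value of joint selector above 0.2 rad and contact force between jaw and pipe between 80 and 300 N and z of pipe in the frame of vice between 0.055 and 0.063 m and angle between the x axis of pipe and the x axis of vice, either way round below 0.1 rad and linear speed of pipe below 0.02 m/s and velocity of joint handle between -0.1 and 0.1 rad/s); the robot touches nothing.
It fails at once if the pipe is crushed: the jaw presses on it with more than 300 N (contact force between jaw and pipe above 300 N).
It fails at once if other goods are disturbed (moved more than 30 mm) (distance of any of elbow, reel, ballvalve, cartridge, driver, jar from where it was at the start of the episode above 0.03 m).
It also fails if it takes over 72 s, if anything falls off the work surface, if the arm or the gripper's body presses on something with over 40 N, if the wrist force passes 120 N, or if a joint passes its speed limit or range.

ROBOT

A 6-joint arm with a two-finger parallel gripper is mounted at the origin on the work surface. World frame = base frame: x ahead of the robot, y to its left, z up, the work surface at z = 0. Lengths are in m, angles in degrees, forces in N, time in s.
With the tool pointing down it reaches from about 0.4 to 0.825 m from the base axis. Payload 7 kg.
Tool frame: the origin (TCP) lies between the finger pads; the fingertips stand 19 mm ahead of it and the grasp point (between the pads) is the TCP (r.tip_extent is the distance from the TCP to the fingertips, in m); z points along the fingers, y is the direction in which the jaws open and shut (so a half turn about z gives the same grasp; the last joint's range is limited). The gripper opens to 88 mm and grips with 3 to 60 N. Pads are 19 mm wide; open, the fingers measure 130 mm over their backs; the gripper's body (78 mm by 193 mm) begins 47 mm behind the grasp point.
Start: joints at [89.96, 20.546, 0.682, 0, -70.136, -16.507], TCP at [0.192, 0.647, 0.246] pointing down, gripper open.
Joint ranges: [-176.03, 176.03], [-82.01, 121.73], [-58.28, 71.71], [-173.87, 95.51], [-174.79, -0.11], [-173.66, 173.66]. Speed limits (degrees/s): [136.94, 136.94, 172.46, 180, 180, 180].

INTERFACE

Orientations are given as [roll, pitch, yaw] about the fixed x, y, z axes, in that order (R = Rz(yaw) Ry(pitch) Rx(roll)).
In Python, from plant import r, capture, workorder, spotter gives the robot as it stands.
- The arm moves only by the tool step_arm, never from a script. Its argument "motion" is a list of rows, each a list of 5 numbers: the finger opening in m, from 0 to 0.0876, then the shift along the tool's x, y, z in m, then the turn about the tool's z in rad. In form: [[grip, dx, dy, dz, roll], ...]. A call has 1 to 5 rows; each row is the pose to reach, as a shift and turn from the pose commanded when the call began, along the tool's axes at that moment; what a row does not reach only later rows make up. A row lasts 1/8 s, in which the tool goes at most 62.5 mm and 10.7 degrees, less where a joint would pass 70% of its speed; a pose out of reach is approached as far as the arm can. A call with a gripper value outside its range is refused whole. The fingers move at their own pace and stop on an object; "newtons" is the grip in N (left out, the last holds). Time passes only in rows, so rows that repeat a pose let the fingers close. It gives the time, the measured TCP pose, the force and the opening at its end, in the units of the state.
- r.get_state(): the state, without advancing time (a new reading comes with each control period).
- capture(name): name is "scene" or "top"; returns a dict with "image" (420x560x3 uint8, red, green, blue), "z_map" (420x560 float32, m along the optical axis (not along the pixel's ray), 0 where there is no reading), "fx", "fy", "cx", "cy" (pixels), "D" ([k1, k2, p1, p2, k3] as OpenCV has them; the pictures are not rectified), "pose" (4x4, takes a point from camera to world coordinates). Camera axes: x right, y down, z forward; pixel columns grow to the right and rows downward; lengths in m; the calibration is good to about 2 mm. A picture is of the moment at which its call begins.
- workorder.close_job(): hands the job in, once; it reports no verdict.
Trained networks look in the newest picture that a camera, given by its name, has taken for a name from the list of things; names that differ only in an ending like _2 or _b are one class to them, and where a whole thing is asked for, a point or a joint stands for the part that bears it (a point fixed in the world has none). Each returns a list of dicts, best first, with "p" (0 to 1); they miss things now and then, are a little off and sometimes report something else, mostly with a low value. They report only what shows in the picture. A call takes as long as a camera call.
- spotter.regions_of(camera, label): "mask" (420x560 bool, what is visible of it).
- spotter.tip_of(camera, label): "location" ([x, y, z] in m, in world coordinates, good to about 4 mm: a listed point, or the origin of a listed thing).
The state is a dict: "time_s": time; "joints": joint angles; "qd": joint speeds; "joint_torque": joint torques, N m; "tcp_pos": TCP position; "eef_rot": TCP orientation; "contact_force": force on the tool from outside, world axes, zero at the start; "moment": the same for the moment, N m; "gripper_width": finger opening in m.
Only numpy, scipy, OpenCV 4.12 (cv2) and the standard library are available. Lean on these libraries where they do the work, as an engineer would, in place of code of your own. Each camera call takes 0.05 s, during which the arm holds its last target.

## Working session

There is one attempt and no reset: what is moved stays moved. The work goes in short steps, Python scripts to look and compute and a tool call to move; the robot and the scene stay as the last step left them, time stands still between calls to the robot, and variables do not carry over. Pictures are saved under pics/ and viewed, and the job is handed in when it is done.

Besides the shell and the picture viewer there is one more tool, called after "Call:" as name(argument=value, ...) on one line, values as JSON. step_arm: Moves the arm, as the interface text tells. Its arguments: {"type":"object","properties":{"motion":{"type":"array","items":{"type":"array","items":{"type":"number"}}},"newtons":{"type":"number"}},"required":["motion"]}

```bash
mkdir -p pics; cat > h.py <<'E'
import numpy as np, cv2
from plant import r, capture, workorder, spotter
def save(c,name):
    im=c["image"][:,:,::-1].copy(); cv2.imwrite("pics/"+name,im)
def world(c,u,v,z=None):
    K=np.array([[c["fx"],0,c["cx"]],[0,c["fy"],c["cy"]],[0,0,1]])
    p=cv2.undistortPoints(np.array([[[u,v]]],float),K,np.array(c["D"]))[0,0]
    d=np.array([p[0],p[1],1.0]); P=np.array(c["pose"])
    if z is None: 
        return P[:3,:3]@(d*c["z_map"][int(v),int(u)])+P[:3,3]
    dd=P[:3,:3]@d; return P[:3,3]+dd*(z-P[2,3])/dd[2]
E
python3 - <<'E'
from h import *
s=r.get_state(); print(s)
for n in ["scene","top"]:
    c=capture(n); save(c,n+"0.png"); print(n,np.round(c["pose"],3).tolist(),c["fx"])
    for l in ["vice","axis","grip","grip_end","lever_pivot","tab","pipe","jaw","bed","elbow","cartridge","ballvalve","jar","reel","driver"]:
        t=spotter.tip_of(n,l); print(n,l,[(np.round(x["location"],4).tolist(),round(x["p"],2)) for x in t[:2]])
E
```

```text
{'time_s': 0.0, 'joints': array([ 8.99607378e+01,  2.05882596e+01,  6.32505702e-01, -1.95132644e-02,
       -7.01358085e+01, -1.65071400e+01]), 'qd': array([-0.03010212, -0.00148104,  0.02243421, -0.03077875, -0.04639736,
       -0.02668369]), 'joint_torque': array([ 1.37433013e-03, -5.82713664e+01,  2.93049073e+01,  6.99698567e+00,
        6.95427079e-03, -1.62337628e-04]), 'tcp_pos': array([0.19212811, 0.64658879, 0.24465078]), 'eef_rot': array([ 1.79906999e+02, -8.43071704e-03, -1.65530405e+01]), 'contact_force': array([ 0.59732891,  0.60645544, -0.14828164]), 'moment': array([ 0.01979453, -0.04570361, -0.03458196]), 'gripper_width': 0.08731872416124502}
scene [[0.54, 0.498, -0.679, 1.281], [0.841, -0.333, 0.426, -0.465], [-0.014, -0.801, -0.599, 0.849], [0.0, 0.0, 0.0, 1.0]] 496.9770401300331
scene vice [([0.6025, 0.0599, 0.0007], 0.7), ([0.5986, 0.059, 0.0817], 0.62)]
scene axis [([0.5998, 0.0606, 0.1675], 0.91), ([0.4109, -0.2728, -0.0029], 0.21)]
scene grip [([0.5983, -0.0941, 0.1713], 0.92)]
scene grip_end [([0.5982, -0.1551, 0.1693], 0.58)]
scene lever_pivot [([0.6022, 0.012
[... 813 characters left out ...]
[([0.5998, 0.0633, 0.1726], 0.97)]
top grip [([0.6009, -0.0978, 0.1716], 0.65), ([0.5829, -0.0996, 0.0003], 0.65)]
top grip_end [([0.5978, -0.151, 0.1717], 0.79)]
top lever_pivot [([0.5971, 0.0112, 0.1741], 0.82)]
top tab [([0.5855, 0.0383, 0.1915], 0.6)]
top pipe [([0.5838, -0.1006, 0.0027], 0.43)]
top jaw []
top bed [([0.5987, 0.0596, 0.0599], 0.58)]
top elbow [([0.5814, -0.1, -0.0029], 0.7)]
top cartridge [([0.3294, 0.3587, 0.0013], 0.76)]
top ballvalve [([0.6577, -0.3556, 0.0028], 0.72), ([0.5958, -0.1485, 0.1717], 0.55)]
top jar [([0.5892, 0.3976, -0.0018], 0.86)]
top reel [([0.4094, -0.2784, -0.002], 0.66)]
top driver [([0.4442, 0.3302, 0.0022], 0.71), ([0.5982, 0.0117, 0.1701], 0.29)]
```

View pics/scene0.png

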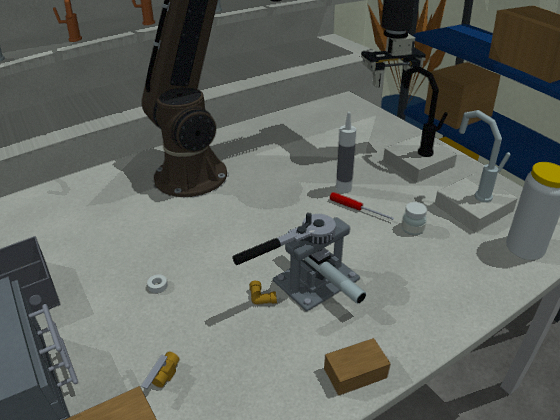

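View pics/top0.png

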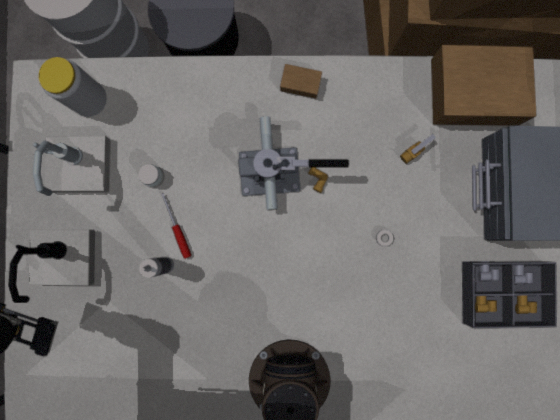

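The top view shows the vice at about (270,165) with the handle pointing right (world -y) and q≈0. In the scene view the cartridge at (347,155) stands between the arm and the vice, so I'll raise the tool first.

Call:
step_arm(motion=[[0.04,0,0,-0.05,0.18],[0.04,0,0,-0.1,0.36],[0.04,0,0,-0.1,0.54],[0.04,0,0,-0.1,0.72],[0.04,0,0,-0.1,0.9]])

```text
time_s: 2.22
tcp_pos: [0.1922, 0.647, 0.3457]
eef_rot: [-180.0, 0.0, -68.5]
contact_force: [0.9, 0.2, -0.8]
gripper_width: 0.0438
```

Call:
step_arm(motion=[[0.04,0,0,0,0.18],[0.04,0,0,0,0.38],[0.04,0,0,0,0.38]])

```text
time_s: 2.6
tcp_pos: [0.1922, 0.647, 0.3456]
eef_rot: [-180.0, -0.0, -89.8]
contact_force: [0.3, 0.0, -0.3]
gripper_width: 0.0401
```

Call:
step_arm(motion=[[0.04,0.04,-0.026,0,0],[0.04,0.08,-0.053,0,0],[0.04,0.12,-0.08,0,0],[0.04,0.16,-0.106,0,0],[0.04,0.2,-0.132,0,0]])

```text
time_s: 3.22
tcp_pos: [0.3253, 0.4459, 0.3458]
eef_rot: [-180.0, 0.0, -89.6]
contact_force: [0.3, -0.4, -0.1]
gripper_width: 0.0398
```

Call:
step_arm(motion=[[0.04,0.04,-0.026,0,0],[0.04,0.08,-0.053,0,0],[0.04,0.12,-0.08,0,0],[0.04,0.16,-0.106,0,0],[0.04,0.2,-0.132,0,0]])

```text
time_s: 3.85
tcp_pos: [0.4577, 0.2462, 0.3459]
eef_rot: [-180.0, 0.0, -89.6]
contact_force: [0.6, 1.3, 0.1]
gripper_width: 0.0401
```

Call:
step_arm(motion=[[0.04,0.04,-0.026,0,0],[0.04,0.08,-0.053,0,0],[0.04,0.12,-0.08,0,0],[0.04,0.16,-0.106,0,0],[0.04,0.2,-0.132,0,0]])

```text
time_s: 4.47
tcp_pos: [0.5902, 0.0464, 0.3458]
eef_rot: [-180.0, 0.0, -89.6]
contact_force: [1.4, 0.1, -0.0]
gripper_width: 0.0397
```

Call:
step_arm(motion=[[0.04,0.006,0.002,0.05,0],[0.04,0.006,0.002,0.09,0],[0.04,0.006,0.002,0.115,0],[0.04,0.006,0.002,0.115,0]])

```text
time_s: 4.97
tcp_pos: [0.5864, 0.0414, 0.2288]
eef_rot: [179.8, -0.1, -89.7]
contact_force: [-0.0, 0.1, 0.4]
gripper_width: 0.0402
```

```bash
python3 - <<'E'
from h import *
for n in ["scene","top"]:
    c=capture(n); save(c,n+"1.png")
    for l in ["tab","lever_pivot","grip"]:
        t=spotter.tip_of(n,l); print(n,l,[(np.round(x["location"],4).tolist(),round(x["p"],2)) for x in t[:2]])
im=cv2.imread("pics/scene1.png")[150:300,200:400]; cv2.imwrite("pics/s1c.png",cv2.resize(im,None,fx=4,fy=4))
E
```

```text
scene tab [([0.5976, -0.0933, 0.1678], 0.67), ([0.5903, 0.0339, 0.1907], 0.61)]
scene lever_pivot [([0.6047, 0.0129, 0.1794], 0.78), ([0.5875, 0.0384, 0.1906], 0.45)]
scene grip [([0.5966, -0.0936, 0.1718], 0.83)]
top tab []
top lever_pivot [([0.5961, 0.0092, 0.1722], 0.81)]
top grip [([0.6015, -0.0988, 0.1688], 0.8), ([0.4105, -0.2764, -0.003], 0.22)]
```

View pics/s1c.png

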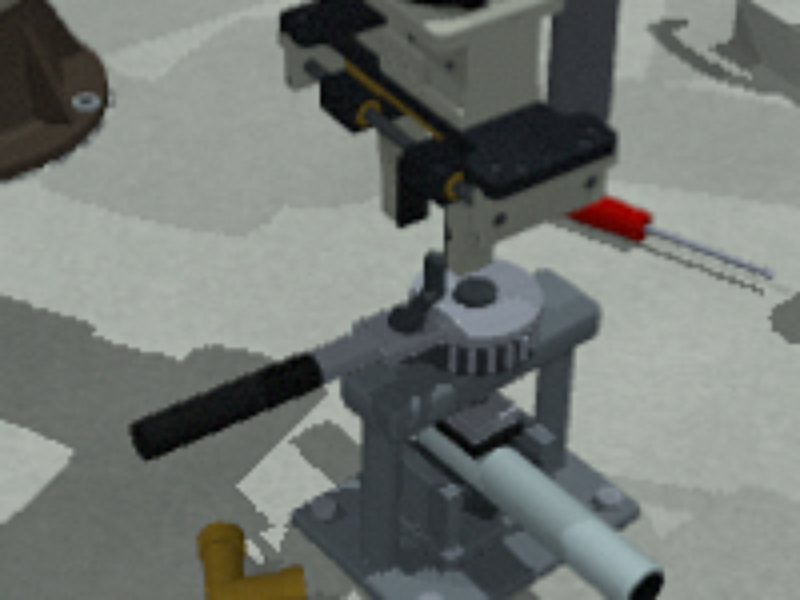

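```bash
python3 - <<'E'
from h import *
c=capture("scene")
for u,v in [(319,223),(317,222),(330,225),(308,217),(308,214),(309,220),(302,229)]:
    print(u,v,np.round(world(c,u,v),4))
E
```

```text
319 223 [0.6047 0.0579 0.1784]
317 222 [0.5987 0.0569 0.1777]
330 225 [0.6195 0.0771 0.1741]
308 217 [0.5899 0.0387 0.1937]
308 214 [0.5905 0.038  0.2025]
309 220 [0.5922 0.0399 0.1864]
302 229 [0.604  0.0133 0.1811]
```

Call:
step_arm(motion=[[0.04,0.003,0,0.015,0],[0.04,0.003,0,0.026,0],[0.04,0.003,0,0.026,0]])

```text
time_s: 5.8
tcp_pos: [0.5866, 0.0385, 0.2028]
eef_rot: [179.8, -0.1, -89.9]
contact_force: [0.5, -0.7, -0.2]
gripper_width: 0.04
```

Call:
step_arm(motion=[[0.04,0,-0.009,0,0],[0.04,0,-0.018,0,0],[0.04,0,-0.024,0,0],[0.04,0,-0.03,0,0],[0.04,0,-0.03,0,0]])

```text
time_s: 6.42
tcp_pos: [0.6175, 0.0395, 0.2041]
eef_rot: [179.9, 0.0, -89.9]
contact_force: [-1.9, 2.2, -0.5]
gripper_width: 0.0397
```

Call:
step_arm(motion=[[0.04,0,-0.005,0,0],[0.04,0,-0.009,0,0],[0.04,0,-0.009,0,0]])

```text
time_s: 6.8
tcp_pos: [0.6263, 0.0393, 0.2042]
eef_rot: [179.9, 0.0, -89.9]
contact_force: [-3.5, 2.8, -1.4]
gripper_width: 0.0402
```

```bash
python3 - <<'E'
from h import *
for n in ["scene","top"]:
    c=capture(n); save(c,n+"2.png")
    for l in ["tab","lever_pivot","grip"]:
        t=spotter.tip_of(n,l); print(n,l,[(np.round(x["location"],4).tolist(),round(x["p"],2)) for x in t[:2]])
im=cv2.imread("pics/scene2.png")[150:300,200:400]; cv2.imwrite("pics/s2c.png",cv2.resize(im,None,fx=4,fy=4))
E
```

```text
scene tab [([0.6121, 0.0375, 0.1915], 0.52)]
scene lever_pivot [([0.6048, 0.0112, 0.181], 0.73)]
scene grip [([0.6109, -0.0959, 0.1732], 0.9)]
top tab []
top lever_pivot [([0.6008, 0.0118, 0.1715], 0.77)]
top grip [([0.6151, -0.0965, 0.1676], 0.93)]
```

View pics/s2c.png

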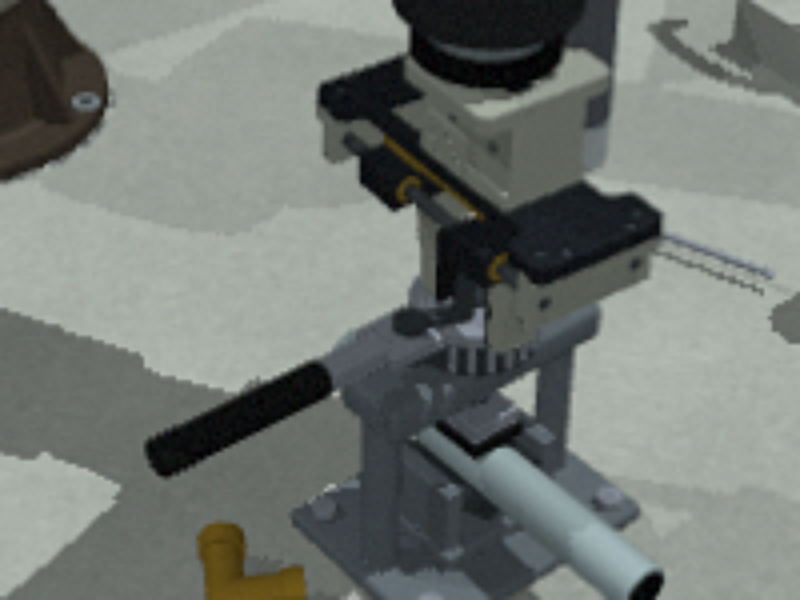

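Call:
step_arm(motion=[[0.04,0,-0.004,0,0],[0.04,0,-0.004,0,0]])

```text
time_s: 7.45
tcp_pos: [0.629, 0.0386, 0.2042]
eef_rot: [179.8, -0.0, -89.9]
contact_force: [-8.6, 2.0, 0.8]
gripper_width: 0.0398
```

Call:
step_arm(motion=[[0.04,0,0.006,0,0],[0.04,0,0.006,-0.03,0],[0.04,0,0.006,-0.06,0],[0.04,0,0.006,-0.06,0]])

```text
time_s: 7.95
tcp_pos: [0.6266, 0.0388, 0.2683]
eef_rot: [-179.6, 0.0, -89.9]
contact_force: [0.1, -0.0, 0.6]
gripper_width: 0.0398
```

Call:
step_arm(motion=[[0.04,0.04,0.0,0,0],[0.04,0.08,0,0,0],[0.04,0.12,0.0,0,0],[0.04,0.155,0.01,0,0],[0.04,0.155,0.01,0,0]])

```text
time_s: 8.57
tcp_pos: [0.6143, -0.1186, 0.2644]
eef_rot: [-180.0, -0.0, -90.1]
contact_force: [0.4, -0.4, 0.0]
gripper_width: 0.04
```

```bash
python3 - <<'E'
from h import *
for n in ["scene","top"]:
    c=capture(n); save(c,n+"3.png")
    for l in ["tab","lever_pivot","grip","grip_end"]:
        t=spotter.tip_of(n,l); print(n,l,[(np.round(x["location"],4).tolist(),round(x["p"],2)) for x in t[:2]])
im=cv2.imread("pics/scene3.png")[150:300,200:400]; cv2.imwrite("pics/s3c.png",cv2.resize(im,None,fx=4,fy=4))
E
```

```text
scene tab [([0.6196, 0.0346, 0.1919], 0.67)]
scene lever_pivot [([0.6049, 0.0116, 0.1778], 0.73)]
scene grip [([0.6096, -0.0957, 0.1728], 0.61)]
scene grip_end [([0.6138, -0.1513, 0.1691], 0.65), ([0.4105, -0.2688, -0.0004], 0.29)]
top tab [([0.6105, 0.039, 0.1909], 0.48)]
top lever_pivot [([0.6008, 0.011, 0.1751], 0.82)]
top grip [([0.6123, -0.0997, 0.168], 0.62)]
top grip_end []
```

View pics/s3c.png

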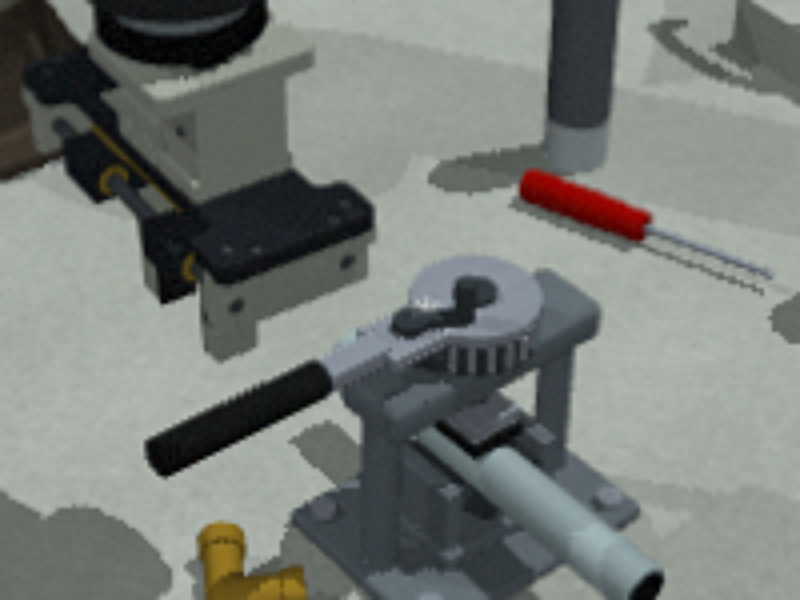

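The lever is flipped: the tab is now on the tighten side, at about (465,290) in the crop, and the force rose to 8.6 N at the stop. Next I'll straddle the grip.

Call:
step_arm(motion=[[0.042,-0.024,0.002,0.03,-0.08],[0.042,-0.024,0.002,0.06,-0.08],[0.042,-0.024,0.002,0.092,-0.08],[0.03,-0.024,0.002,0.092,-0.08],[0.03,-0.024,0.002,0.092,-0.08]])

```text
time_s: 9.7
tcp_pos: [0.6136, -0.0921, 0.1738]
eef_rot: [-179.9, -0.0, -85.3]
contact_force: [-0.1, -0.2, 0.3]
gripper_width: 0.031
```

Call:
step_arm(motion=[[0.03,-0.0008,-0.0155,0,-0.1],[0.03,-0.0031,-0.0308,0,-0.2],[0.03,-0.0069,-0.0458,0,-0.3],[0.03,-0.0122,-0.0604,0,-0.4],[0.03,-0.0122,-0.0604,0,-0.4]])

```text
time_s: 10.32
tcp_pos: [0.6733, -0.0747, 0.174]
eef_rot: [-179.9, -0.1, -62.4]
contact_force: [-0.5, -0.5, -0.3]
gripper_width: 0.0297
```

```bash
python3 - <<'E'
from h import *
for n in ["scene","top"]:
    c=capture(n); save(c,n+"4.png")
    for l in ["tab","lever_pivot","grip","grip_end"]:
        t=spotter.tip_of(n,l); print(n,l,[(np.round(x["location"],4).tolist(),round(x["p"],2)) for x in t[:2]])
im=cv2.imread("pics/scene4.png")[150:300,200:400]; cv2.imwrite("pics/s4c.png",cv2.resize(im,None,fx=4,fy=4))
E
```

```text
scene tab [([0.6257, 0.0443, 0.1914], 0.4)]
scene lever_pivot [([0.6246, 0.0189, 0.1789], 0.74)]
scene grip [([0.6704, -0.0731, 0.1719], 0.58)]
scene grip_end [([0.6985, -0.1303, 0.17], 0.64)]
top tab []
top lever_pivot [([0.6188, 0.0156, 0.1699], 0.91), ([0.6742, -0.0803, 0.1708], 0.73)]
top grip [([0.6769, -0.0823, 0.1718], 0.87), ([0.5817, -0.0965, 0.0033], 0.72)]
top grip_end []
```

View pics/s4c.png

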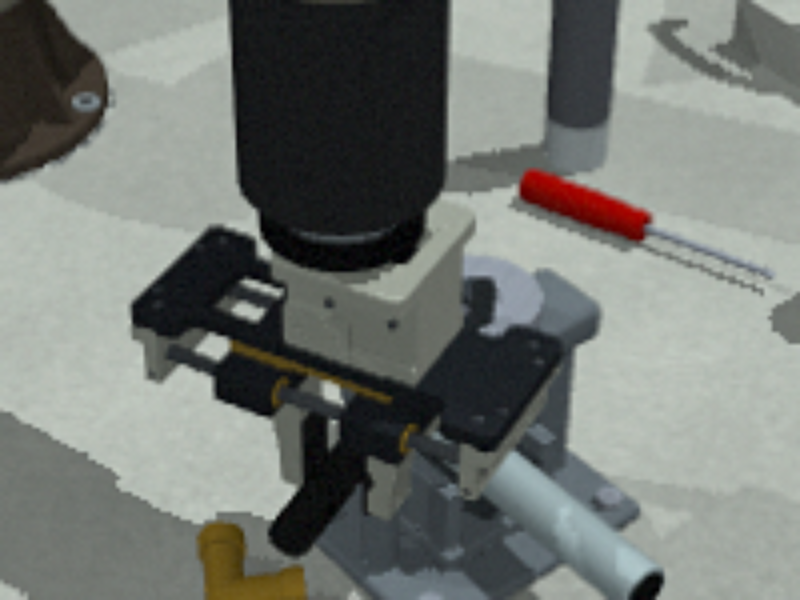

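Call:
step_arm(motion=[[0.03,-0.0008,0.0155,0,0.1],[0.03,-0.0031,0.0308,0,0.2],[0.03,-0.0069,0.0458,0,0.3],[0.03,-0.0122,0.0604,0,0.4],[0.03,-0.0122,0.0604,0,0.4]])

```text
time_s: 11.45
tcp_pos: [0.6133, -0.0923, 0.173]
eef_rot: [-179.9, -0.0, -85.3]
contact_force: [3.9, -0.4, -3.1]
gripper_width: 0.0299
```

Call:
step_arm(motion=[[0.03,-0.0008,0.0155,0,0.1],[0.03,-0.0031,0.0308,0,0.2],[0.03,-0.0069,0.0458,0,0.3],[0.03,-0.0069,0.0458,0,0.3]])

```text
time_s: 11.95
tcp_pos: [0.567, -0.0893, 0.1731]
eef_rot: [-179.9, -0.0, -102.3]
contact_force: [4.5, -4.3, -2.6]
gripper_width: 0.0301
```

Call:
step_arm(motion=[[0.03,-0.0002,0.0077,0,0.05],[0.03,-0.0008,0.0155,0,0.1],[0.03,-0.0008,0.0155,0,0.1],[0.03,-0.0008,0.0155,0,0.1]])

```text
time_s: 12.45
tcp_pos: [0.5529, -0.0854, 0.173]
eef_rot: [-179.9, -0.0, -108.0]
contact_force: [3.9, -3.9, -0.6]
gripper_width: 0.0303
```

Call:
step_arm(motion=[[0.03,-0.0002,0.0077,0,0.05],[0.03,-0.0008,0.0155,0,0.1],[0.03,-0.0008,0.0155,0,0.1],[0.03,-0.0008,0.0155,0,0.1]])

```text
time_s: 12.95
tcp_pos: [0.5382, -0.0798, 0.173]
eef_rot: [-179.9, -0.0, -113.7]
contact_force: [4.6, -5.0, -0.8]
gripper_width: 0.0299
```

Call:
step_arm(motion=[[0.03,-0.0002,0.0077,0,0.05],[0.03,-0.0008,0.0155,0,0.1],[0.03,-0.0008,0.0155,0,0.1],[0.03,-0.0008,0.0155,0,0.1]])

```text
time_s: 13.45
tcp_pos: [0.5277, -0.0738, 0.1735]
eef_rot: [-179.6, 0.0, -119.4]
contact_force: [17.0, -15.2, -9.8]
gripper_width: 0.0299
```

```bash
cat >> h.py <<'E'
def tq(show=True):
    f=[];m=[]
    s=r.get_state(); p=s["tcp_pos"]; F=s["contact_force"]
    rx,ry=p[0]-0.600,p[1]-0.060
    T=rx*F[1]-ry*F[0]
    print("q",round(np.arctan2(-rx,-ry),3),"R",round(np.hypot(rx,ry),4),"T(anticlockwise on tool)",round(T,3),np.round(F,1))
E
python3 -c "
from h import *
tq()
c=capture('scene');save(c,'scene5.png')
tq()
for n in ['scene']:
    for l in ['jaw','grip','tab','pipe']:
        t=spotter.tip_of(n,l); print(n,l,[(np.round(x['location'],4).tolist(),round(x['p'],2)) for x in t[:2]])
"
```

```text
q 0.495 R 0.1521 T(anticlockwise on tool) 3.365 [ 17.  -15.2  -9.8]
q 0.495 R 0.1521 T(anticlockwise on tool) 3.387 [ 17.4 -14.6 -10.2]
scene jaw [([0.6011, 0.0602, 0.0759], 0.7)]
scene grip [([0.6555, -0.3581, -0.0055], 0.33)]
scene tab [([0.6011, 0.0322, 0.1919], 0.69), ([0.411, -0.2725, 0.0012], 0.49)]
scene pipe [([0.6157, 0.0596, 0.0596], 0.69)]
```

Call:
step_arm(motion=[[0.03,-0.0008,-0.0155,0,-0.1],[0.03,-0.0031,-0.0308,0,-0.2],[0.03,-0.0069,-0.0458,0,-0.3],[0.03,-0.0122,-0.0604,0,-0.4],[0.03,-0.019,-0.0743,0,-0.5]])

```text
time_s: 14.32
tcp_pos: [0.5972, -0.0928, 0.1721]
eef_rot: [179.8, -0.0, -90.6]
contact_force: [-0.9, 1.0, 0.3]
gripper_width: 0.0302
```

Call:
step_arm(motion=[[0.03,-0.0008,-0.0155,0,-0.1],[0.03,-0.0031,-0.0308,0,-0.2],[0.03,-0.0069,-0.0458,0,-0.3],[0.03,-0.0122,-0.0604,0,-0.4],[0.03,-0.0158,-0.0681,0,-0.455]])

```text
time_s: 14.95
tcp_pos: [0.6658, -0.078, 0.1718]
eef_rot: [179.8, 0.1, -64.6]
contact_force: [-1.1, -1.2, 0.6]
gripper_width: 0.0301
```

```bash

python3 -c "
from h import *
tq()
c=capture('scene');save(c,'scene6.png')
tq()
for n in ['scene']:
    for l in ['jaw','grip','tab','pipe','lever_pivot','grip_end']:
        t=spotter.tip_of(n,l); print(n,l,[(np.round(x['location'],4).tolist(),round(x['p'],2)) for x in t[:2]])
im=cv2.imread('pics/scene6.png')[150:300,200:400]; cv2.imwrite('pics/s6c.png',cv2.resize(im,None,fx=4,fy=4))
"
```

```text
q -0.445 R 0.1529 T(anticlockwise on tool) -0.231 [-1.1 -1.2  0.6]
q -0.45 R 0.1529 T(anticlockwise on tool) 0.197 [ 1.6 -0.3  0.7]
scene jaw [([0.6003, 0.061, 0.0758], 0.56)]
scene grip [([0.6622, -0.0817, 0.1699], 0.64)]
scene tab [([0.619, 0.042, 0.1909], 0.61)]
scene pipe [([0.6186, 0.0573, 0.0626], 0.67)]
scene lever_pivot [([0.6224, 0.0175, 0.1776], 0.91), ([0.3295, 0.3575, 0.0019], 0.18)]
scene grip_end [([0.6854, -0.1386, 0.1701], 0.92), ([0.4449, 0.3259, 0.0013], 0.63)]
```

View pics/s6c.png

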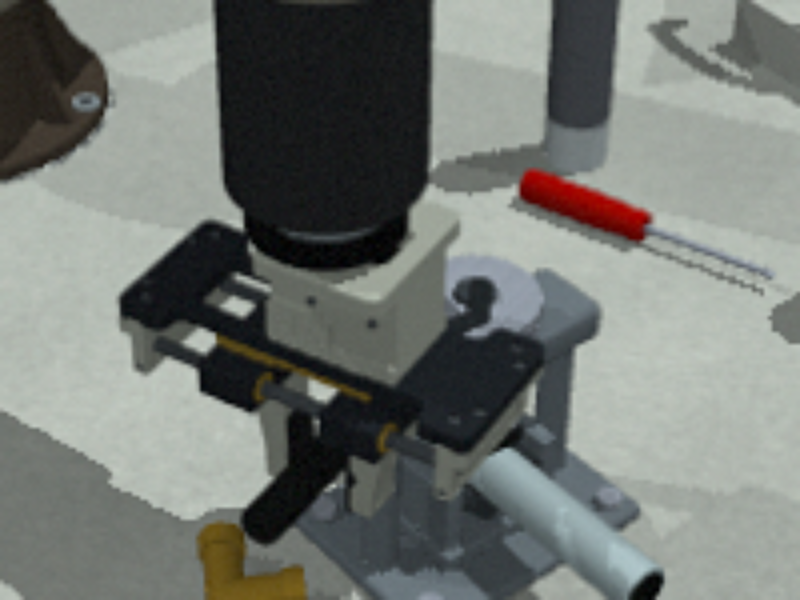

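Call:
step_arm(motion=[[0.03,-0.0008,0.0155,0,0.1],[0.03,-0.0031,0.0308,0,0.2],[0.03,-0.0069,0.0458,0,0.3],[0.03,-0.0069,0.0458,0,0.3],[0.03,-0.0069,0.0458,0,0.3]])

```text
time_s: 15.92
tcp_pos: [0.622, -0.0911, 0.1731]
eef_rot: [-179.9, -0.0, -82.0]
contact_force: [2.7, 1.6, 1.3]
gripper_width: 0.0295
```

Call:
step_arm(motion=[[0.03,-0.0002,0.0077,0,0.05],[0.03,-0.0008,0.0155,0,0.1],[0.03,-0.0008,0.0155,0,0.1],[0.03,-0.0008,0.0155,0,0.1]])

```text
time_s: 16.42
tcp_pos: [0.6077, -0.0924, 0.1731]
eef_rot: [-179.8, -0.0, -87.7]
contact_force: [6.0, -0.0, -1.9]
gripper_width: 0.0298
```

```bash

python3 -c "
from h import *
tq()"
```

```text
q -0.05 R 0.1526 T(anticlockwise on tool) 0.91 [ 6.  -0.  -1.9]
```

Call:
step_arm(motion=[[0.03,-0.0002,0.0077,0,0.05],[0.03,-0.0008,0.0155,0,0.1],[0.03,-0.0008,0.0155,0,0.1],[0.03,-0.0008,0.0155,0,0.1]])

```text
time_s: 16.92
tcp_pos: [0.5923, -0.0924, 0.1732]
eef_rot: [-179.8, -0.0, -93.5]
contact_force: [6.5, -0.8, -1.8]
gripper_width: 0.03
```

```bash

python3 -c "
from h import *
tq()"
```

```text
q 0.05 R 0.1526 T(anticlockwise on tool) 0.999 [ 6.5 -0.8 -1.8]
```

Call:
step_arm(motion=[[0.03,-0.0002,0.0077,0,0.05],[0.03,-0.0008,0.0155,0,0.1],[0.03,-0.0008,0.0155,0,0.1],[0.03,-0.0008,0.0155,0,0.1]])

```text
time_s: 17.42
tcp_pos: [0.577, -0.0908, 0.1732]
eef_rot: [-179.8, -0.0, -99.2]
contact_force: [7.8, -3.3, -2.8]
gripper_width: 0.0299
```

```bash

python3 -c "
from h import *
tq()"
```

```text
q 0.151 R 0.1525 T(anticlockwise on tool) 1.249 [ 7.8 -3.3 -2.8]
```

Call:
step_arm(motion=[[0.03,-0.0002,0.0077,0,0.05],[0.03,-0.0002,0.0077,0,0.05],[0.03,-0.0002,0.0077,0,0.05]])

```text
time_s: 17.8
tcp_pos: [0.5696, -0.0895, 0.1732]
eef_rot: [-179.8, -0.0, -102.1]
contact_force: [7.8, -4.1, -3.5]
gripper_width: 0.03
```

```bash

python3 -c "
from h import *
tq()"
```

```text
q 0.201 R 0.1526 T(anticlockwise on tool) 1.288 [ 7.8 -4.1 -3.5]
```

Call:
step_arm(motion=[[0.03,-0.0002,0.0077,0,0.05],[0.03,-0.0002,0.0077,0,0.05],[0.03,-0.0002,0.0077,0,0.05]])

```text
time_s: 18.18
tcp_pos: [0.5621, -0.0878, 0.1732]
eef_rot: [-179.8, -0.0, -104.9]
contact_force: [8.3, -4.7, -3.5]
gripper_width: 0.0304
```

```bash

python3 -c "
from h import *
tq();c=capture('scene');tq()"
```

```text
q 0.251 R 0.1525 T(anticlockwise on tool) 1.411 [ 8.3 -4.7 -3.5]
q 0.251 R 0.1525 T(anticlockwise on tool) 1.351 [ 8.3 -3.5 -4. ]
```

Call:
step_arm(motion=[[0.03,-0.0002,0.0077,0,0.05],[0.03,-0.0002,0.0077,0,0.05],[0.03,-0.0002,0.0077,0,0.05]])

```text
time_s: 18.6
tcp_pos: [0.5547, -0.0856, 0.1732]
eef_rot: [-179.8, -0.0, -107.8]
contact_force: [8.5, -4.7, -3.6]
gripper_width: 0.0301
```

```bash

python3 -c "
from h import *
tq();c=capture('scene');tq()"
```

```text
q 0.301 R 0.1525 T(anticlockwise on tool) 1.447 [ 8.5 -4.7 -3.6]
q 0.301 R 0.1525 T(anticlockwise on tool) 1.337 [ 7.7 -4.9 -3.9]
```

Call:
step_arm(motion=[[0.03,-0.0002,0.0077,0,0.05],[0.03,-0.0006,0.0124,0,0.08],[0.03,-0.0006,0.0124,0,0.08],[0.03,-0.0006,0.0124,0,0.08]])

```text
time_s: 19.15
tcp_pos: [0.5431, -0.0815, 0.1732]
eef_rot: [-179.8, -0.0, -112.4]
contact_force: [8.5, -7.3, -4.6]
gripper_width: 0.0301
```

```bash

python3 -c "
from h import *
tq();c=capture('scene');tq();c=capture('scene');tq()"
```

```text
q 0.382 R 0.1525 T(anticlockwise on tool) 1.613 [ 8.5 -7.3 -4.6]
q 0.382 R 0.1525 T(anticlockwise on tool) 1.769 [ 9.6 -7.2 -4.9]
q 0.382 R 0.1525 T(anticlockwise on tool) 1.552 [ 8.4 -6.5 -4.5]
```

Call:
step_arm(motion=[[0.03,0,-0.004,0,0],[0.045,0,-0.004,0,0],[0.045,0,-0.004,0,0],[0.045,0,-0.004,-0.04,0],[0.045,0,-0.004,-0.08,0]])

```text
time_s: 19.88
tcp_pos: [0.5434, -0.0823, 0.2529]
eef_rot: [179.8, -0.1, -112.5]
contact_force: [0.6, -0.2, -0.1]
gripper_width: 0.0448
```

Call:
step_arm(motion=[[0.045,0.03,0,-0.04,0],[0.045,0.06,0,-0.06,0],[0.045,0.1,0,-0.06,0],[0.045,0.1,0,-0.06,0]])

```text
time_s: 20.38
tcp_pos: [0.5044, -0.1762, 0.3127]
eef_rot: [179.9, -0.0, -112.6]
contact_force: [0.6, 0.8, -0.3]
gripper_width: 0.045
```

```bash

python3 -c "
from h import *
tq()
for n in ['scene','top']:
    c=capture(n);save(c,n+'7.png')
    for l in ['jaw','grip','tab','pipe','lever_pivot','grip_end','elbow','axis']:
        t=spotter.tip_of(n,l); print(n,l,[(np.round(x['location'],4).tolist(),round(x['p'],2)) for x in t[:1]])
im=cv2.imread('pics/scene7.png')[150:300,200:400]; cv2.imwrite('pics/s7c.png',cv2.resize(im,None,fx=4,fy=4))
"
```

```text
q 0.384 R 0.2548 T(anticlockwise on tool) 0.073 [ 0.6  0.8 -0.3]
scene jaw [([0.6045, 0.062, 0.0763], 0.71)]
scene grip [([0.5577, -0.0921, 0.1694], 0.87)]
scene tab [([0.6056, 0.0344, 0.1909], 0.69)]
scene pipe [([0.6155, 0.0587, 0.0654], 0.75)]
scene lever_pivot [([0.5913, 0.0152, 0.1799], 0.94)]
scene grip_end [([0.5425, -0.146, 0.1715], 0.9)]
scene elbow [([0.5799, -0.0983, -0.0027], 0.77)]
scene axis [([0.5995, 0.0637, 0.1715], 0.95)]
top jaw []
top grip []
top tab []
top pipe [([0.4066, -0.277, -0.0013], 0.58)]
top lever_pivot []
top grip_end []
top elbow []
top axis []
```

View pics/s7c.png

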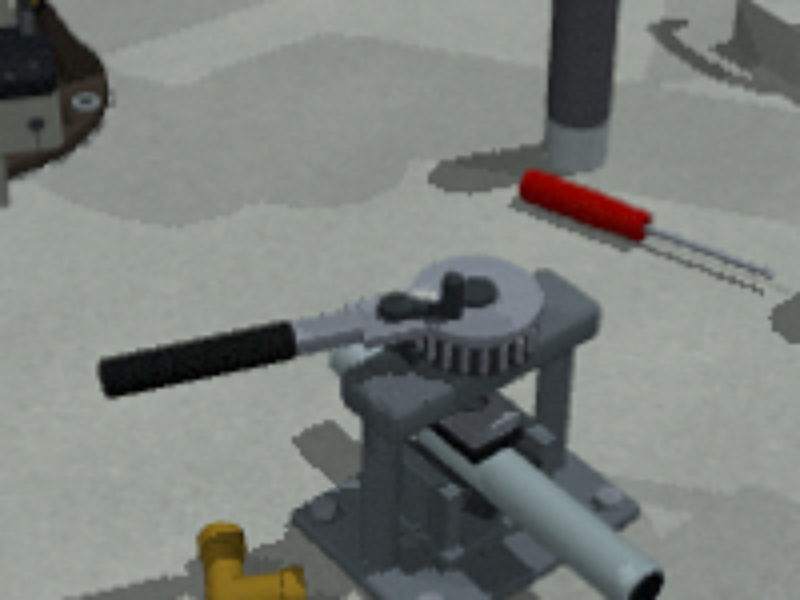

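```bash

python3 -c "
from h import *
print(workorder.close_job())"
```

```text
the job is handed in; nothing more can be done
None
```

I flipped the thumb lever to tighten and brought the jaw down on the pipe with two clockwise swings of the handle. I then backed off, lifted clear and handed the job in at about 20.5 s. It reported no verdict.

**Firmness at the handle:** the torque read at rest rose from 0.9 N m (jaw travelling free) to 1.55–1.77 N m over three readings at the last step. That is at or just above the top of the firm band (1.2–1.6) and below crushed (about 1.8). From the handle's travel after contact I put the true torque at 1.7–1.85 N m, inside the 1.5–2.1 firm range. I did not measure the jaw force directly.

**Last picture:**
- The lever is at about +0.36 rad, so on tighten.
- The pipe lies in its bed with the jaw on it.
- The handle is free and the elbow has not moved. I did not re-measure the other goods.
- The tool is well clear, with near-zero force on it.

**Disagreements and failed checks:**
- **Handle angle:** the camera showed the handle at 0.28 rad after release, against about 0.35 rad expected from the tool. It probably moved back a little in its play, which does not loosen the jaw.
- **End of the first swing:** the torque jumped to about 3.4 N m. I took this as the handle reaching its end stop, because free-travel readings followed on the next swing.
- **Pipe height:** the detection network put the pipe at 65 mm, above the 63 mm limit. Its error is about 4 mm, and the jaw sole at 76 mm fits a seated pipe.
- **Top camera:** in the last picture it found none of the vice parts, so those last checks come from the scene camera only.

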